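# Tip the gessoed panel onto its back and push it home against the stop bar

### The arm

A 6-joint arm with a two-finger parallel gripper is mounted at the origin on the work surface. World frame = base frame: x ahead of the robot, y to its left, z up, the work surface at z = 0. Lengths are in m, angles in degrees, forces in N, time in s.
With the tool pointing down it reaches from about 0.375 to 0.75 m from the base axis. Payload 9 kg.
Tool frame: the origin (TCP) lies at the very end of the fingers, on their centre line; the grasp point (between the pads) lies 19 mm behind it; z points along the fingers, y is the line along which they close (so a half turn about z gives the same grasp; the last joint's range is limited). The gripper opens to 85 mm and grips with 20 to 120 N. Pads are 22 mm wide; open, the fingers measure 114 mm over their backs; the gripper's body (76 mm by 85 mm) begins 54 mm behind the grasp point. The pads swing forward as they close: fully open they stand 13 mm farther back than shut.
Start: joints at [57.428, 5.964, 5.575, 89.605, 0, 77.527], TCP at [0.206, 0.563, 0.206] pointing down, gripper open.
Joint ranges: [-171.21, 171.21], [-48.23, 106.86], [-62.78, 66.21], [-105.2, 120.99], [-86.42, 89.51], [-180, 180]. Speed limits (degrees/s): [127.2, 127.2, 147.25, 180, 180, 180].

### API

Orientations are given as a 3x3 rotation matrix whose columns are the frame's x, y, z axes.
In Python, from rig import env gives the robot as it stands. Calls block until the motion is done:
- env.move_to(position, orientation): joint-space move of the TCP to a pose.
- env.move_straight(position, frame=None, feed=0.15, threshold=None): straight line of the TCP; frame=None keeps the orientation; feed is the mean speed in m/s. With threshold (N) it stops when the force on the tool has changed by that much, and returns True; else False.
- env.move_j(angles): joint-space move.
- env.ungrasp() and env.grasp(squeeze=None): open the fingers fully, or close them until they stop; squeeze is the grip in N (None keeps the last).
- env.wait(seconds).
- env.ik(position, orientation): joint angles nearest the present ones, or None.
- env.capture(name): name is "scene" or "top" or "wrist"; returns the picture (420x560x3 uint8, red, green, blue); there is no depth.
- env.camera_info(name): a dict with "fovy" (degrees; the focal length in pixels is half the picture's height over the tangent of half this angle, whatever the lens; pixels are square), "cx", "cy" (the principal point, pixels), "k1" (the pictures are not rectified: a ray, as slopes to the right and down, at radius r is drawn at 1 + k1 r^2 times it, then the intrinsics apply), "xyz" and "orientation" of the camera in the world. Camera axes: x right, y up, looking along -z (the intrinsics and any distortion apply to the point x, -y, -z); pixel columns grow to the right and rows downward; lengths in m; the calibration is good to about 2 mm. A picture is of the moment at which its call begins: read the wrist's pose just before it. camera_info takes no time and is no camera call; for the wrist camera it gives the pose at the moment of the call.
A pose or a line that the arm cannot do raises env.MotionError and nothing moves.
- env.job_done(): hands the job in; it is judged then, once.
Trained networks look in the newest picture that a camera, given by its name, has taken for a name from the list of things; names that differ only in an ending like _2 or _b are one class to them, and where a whole thing is asked for, a point or a joint stands for the part that bears it (a point fixed in the world has none). Each returns a list of dicts, best first, with "confidence" (0 to 1); they miss things now and then, are a little off and sometimes report something else, mostly with a low value. They report only what shows in the picture. A call takes as long as a camera call. They do not tell look-alikes from the thing itself.
- env.find_in(name, camera): "bbox" ([left, top, right, bottom] in pixels, round what is visible of it).
- env.masks_of(name, camera): "pixels" (420x560 bool, what is visible of it) and "bbox" ([left, top, right, bottom] in pixels, round what is visible of it).
- env.pinpoint(name, camera): "xy" ([column, row] in pixels: a listed point, or the origin of a listed thing).
Readings, each from a call of its own:
- env.current_time(): time.
- env.current_joint_positions(): joint angles.
- env.current_qvel(): joint speeds.
- env.current_tau(): joint torques, N m.
- env.current_position(): TCP position.
- env.current_tcp_rot(): TCP orientation.
- env.current_ft_force(): force on the tool from outside, world axes, zero at the start.
- env.current_torque(): the same for the moment, N m.
- env.current_finger_gap(): finger opening in m.
- env.current_gripper_force(): force on a finger pad.
Only numpy, scipy, OpenCV 4.12 (cv2) and the standard library are available. Lean on these libraries where they do the work, as an engineer would, in place of code of your own. Each camera call takes 0.05 s, during which the arm holds its last target. There are 200 camera calls.

### The job

Get the blank icon panel ready for painting: push the standing panel over onto its back, so that its white face looks up, then push it along the grey felt until the whole length of its top edge lies flush against the wooden stop bar. Only push it, never lift it off the board, and leave the mug, the jar and the tape roll where they stand.

Things in the scene. Friction and masses are not known exactly. Their poses are not given: they have to be found in the camera images.
- board: Fixed work board, 360 (x) x 560 (y) mm, plywood covered in grey felt, felt surface 12 mm above the table. Origin: centre of its underside; x points away from the robot, towards the stop bar. Lies at various places and angles.
- stop_bar (a point): Middle of the near face of the stop bar, at felt height: 105 mm along x from the board's origin, axes as the board's. Bar: pale wood, fixed to the board, 30 mm wide, 320 mm long along y (160 mm each way), rising 30 mm above the felt. Its near face is x = 0 here. A skewed panel pushed straight at it can jam on one corner; swung about that corner it comes square.
- panel: Loose wooden panel, 22 mm thick (x), 150 wide (y), 130 high (z), 0.18 to 0.37 kg, standing free on its bottom edge on the felt, up to 0.28 rad off parallel to the bar. Origin: centre of its bottom edge face; z runs to the top edge. White face with a thin red-brown circle on its -x side, towards the robot; bare brown back with two dark strips on +x, towards the bar.
- panel_top (a point): Middle of the panel's top edge face, 130 mm from its origin along its z. Pushed high on its white face, the panel pivots on its foot, falls by itself beyond about 10 degrees of lean, and lies on its back short of the bar, top edge towards the bar, this point 25 to 70 mm from it. Tipping takes about 0.5 N, sliding it 2 to 8 N.
- mug: Bystander: loose white mug, radius 40 mm, 90 mm high, with a handle; origin at the centre of its underside. Stands on the felt about 225 mm to one side of the board's middle line.
- jar: Bystander: loose yellow paint jar with black cap, radius 30 mm, 65 mm high; origin at the centre of its underside. Stands on the felt about 225 mm to one side of the board's middle line.
- tape: Bystander: loose roll of cream tape lying flat, outer radius 45 mm, 25 mm high; origin at the centre of its underside. Lies on the felt about 225 mm to one side of the board's middle line.
Mind the look-alikes: they are no part of the job. Of the things that look like the panel, the middle-sized one is meant.

How it is judged:
By the outcome, as a careful person would: the job done as asked, in the order asked, and still so for the second after the job is handed in, with the robot touching nothing.
It also fails if it takes over 51 s, if anything falls off the work surface, if the arm or the gripper's body presses on something with over 40 N, if the wrist force passes 120 N, or if a joint passes its speed limit or range.

## Working session

There is one attempt and no reset: what is moved stays moved. The work goes in short steps, each a Python script; the robot and the scene stay as the last script left them, time stands still between calls to the robot, and variables do not carry over. Pictures are saved under pics/ and viewed, at most 12 in all, crops included, and the job is handed in when it is done.

```bash
mkdir -p pics; ls
cat > h.py <<'E'
import numpy as np, cv2
from rig import env
def save(n,im): cv2.imwrite(f'pics/{n}.png',cv2.cvtColor(im,cv2.COLOR_RGB2BGR))
def K(ci): 
    f=210/np.tan(np.radians(ci['fovy'])/2); return np.array([[f,0,ci['cx']],[0,f,ci['cy']],[0,0,1.]]),np.array([ci['k1'],0,0,0,0.])
def ray(ci,uv):
    k,d=K(ci); p=cv2.undistortPointsIter(np.array(uv,float).reshape(-1,1,2),k,d,None,None,(3,50,1e-10)).reshape(-1,2)
    v=np.c_[p[:,0],-p[:,1],-np.ones(len(p))]@np.array(ci['orientation']).T
    return np.array(ci['xyz']),v
def at_z(ci,uv,z):
    o,v=ray(ci,uv); return o+v*((z-o[2])/v[:,2])[:,None]
def proj(ci,P):
    k,d=K(ci); q=(np.atleast_2d(P)-np.array(ci['xyz']))@np.array(ci['orientation']); q=q*[1,-1,-1]
    return cv2.projectPoints(q,np.zeros(3),np.zeros(3),k,d)[0].reshape(-1,2)
E
python3 - <<'E'
from h import *
for c in ['scene','top']:
    save(c,env.capture(c)); print(c,env.camera_info(c))
    ci=env.camera_info(c)
    for n in ['board','panel','stop_bar','panel_top','mug','jar','tape']:
        try: print(n,[(np.round(d['bbox']),round(d['confidence'],2)) for d in env.find_in(n,c)])
        except Exception as e: print(n,e)
        print('  pp',[(np.round(d['xy'],1),round(d['confidence'],2),np.round(at_z(ci,d['xy'],.142 if n=='panel_top' else 0 if n=='board' else .012)[0],3)) for d in env.pinpoint(n,c)])
print(env.current_time())
E
```

```text
pics
scene {'fovy': 53.26639882311824, 'cx': 284.3423206361567, 'cy': 209.77059136008765, 'k1': 0.04371688843827069, 'xyz': array([ 1.23561374, -0.45699814,  0.81934174]), 'orientation': array([[ 0.59217278, -0.49441392,  0.63630675],
       [ 0.80580773,  0.36558871, -0.46585276],
       [-0.00230248,  0.78860622,  0.61489424]])}
board [(array([201., 193., 434., 326.]), 0.91)]
  pp [(array([314.4, 249.8]), 0.67, array([0.587, 0.123, 0.   ]))]
panel [(array([334., 153., 354., 192.]), 0.88), (array([265., 120., 301., 204.]), 0.8), (array([280., 187., 334., 229.]), 0.61)]
  pp [(array([303.4, 225.5]), 0.84, array([0.496, 0.155, 0.012])), (array([280.1, 185.7]), 0.82, array([0.285, 0.222, 0.012])), (array([339.6, 181.8]), 0.81, array([0.387, 0.399, 0.012])), (array([245.2, 286.1]), 0.33, array([ 0.595, -0.112,  0.012]))]
stop_bar [(array([208., 196., 438., 328.]), 0.79)]
  pp [(array([329.1, 272.3]), 0.58, array([0.685, 0.091, 0.012]))]
panel_top [(array([263., 119., 299., 204.]), 0.87), (array([335., 152., 351., 191.]), 0.77), (array([278., 188., 335., 229.]), 0.67)]
  pp [(array([343.
[... 1709 characters left out ...]
71., 235.]), 0.97), (array([110., 247., 165., 277.]), 0.66), (array([148., 280., 252., 347.]), 0.59)]
  pp [(array([236.9, 206.2]), 0.76, array([0.503, 0.169, 0.142])), (array([131.9, 260.9]), 0.61, array([0.382, 0.401, 0.142])), (array([196.7, 317. ]), 0.57, array([0.262, 0.253, 0.142]))]
mug [(array([152., 135., 196., 173.]), 0.88)]
  pp [(array([175.1, 162.2]), 0.75, array([0.639, 0.348, 0.012]))]
jar [(array([328., 227., 350., 253.]), 0.67)]
  pp [(array([336.8, 242.3]), 0.71, array([ 0.43 , -0.07 ,  0.012]))]
tape [(array([338., 160., 372., 195.]), 0.79)]
  pp [(array([355.5, 182. ]), 0.86, array([ 0.585, -0.121,  0.012])), (array([264.9, 180.1]), 0.5, array([0.59 , 0.113, 0.012]))]
1.5
```

View pics/scene.png

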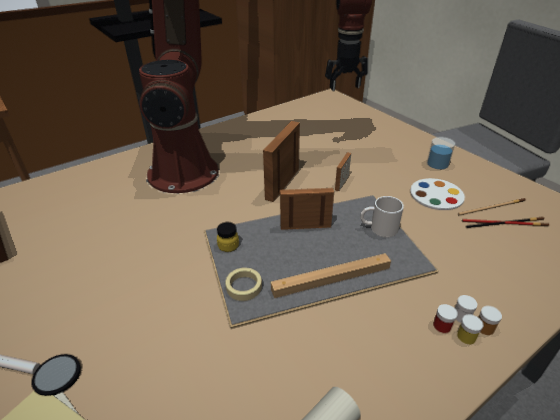

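View pics/top.png

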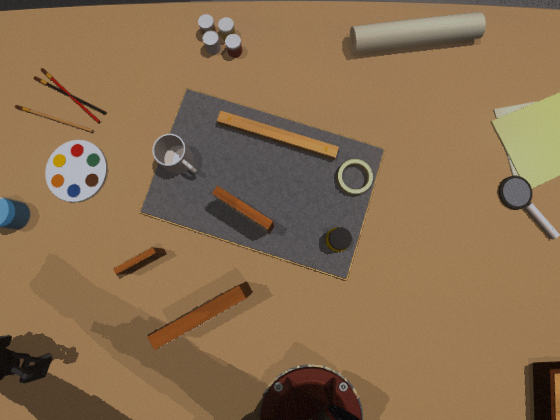

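The look-alikes are the big panel at scene (282,162), top (200,315), and the small one at scene (343,170), top (138,262). The middle-sized one stands on the felt at scene (306,208), top (243,208), and that is the one meant. Next I'll measure the poses and take one close crop.

Run:
```python
from h import *
im=env.capture('top'); ci=env.camera_info('top')
hsv=cv2.cvtColor(im,cv2.COLOR_RGB2HSV)
def rect(mask,z,n):
    nn,l,st,_=cv2.connectedComponentsWithStats(mask.astype(np.uint8)); i=1+np.argmax(st[1:,4]); m=(l==i).astype(np.uint8)
    c=max(cv2.findContours(m,0,cv2.CHAIN_APPROX_NONE)[0],key=len)
    P=at_z(ci,c.reshape(-1,2),z)[:,:2].astype(np.float32)
    r=cv2.minAreaRect(P); b=cv2.boxPoints(r); print(n,st[i],np.round(r[0],4),np.round(np.array(r[1])*1e3,1),round(r[2],2),'\n',np.round(b,3).tolist()); return m
sat=(hsv[...,1]>90)&(hsv[...,2]>90)
roi=lambda a,b,c,d:(lambda m:(m.__setitem__((slice(b,d),slice(a,c)),True),m)[1])(np.zeros(im.shape[:2],bool))
m1=rect(sat&roi(210,105,345,165),.042,'bar')
m2=rect(sat&(hsv[...,2]>100)&roi(206,180,276,234),.142,'panel')
fel=(hsv[...,1]<70)&roi(130,80,395,285)
fel=cv2.morphologyEx(fel.astype(np.uint8),cv2.MORPH_CLOSE,np.ones((25,25)))
m3=rect(fel,.012,'felt')
v=im.copy()
for m,col in((m1,(0,255,0)),(m2,(0,0,255)),(m3,(255,0,0))):
    cv2.drawContours(v,cv2.findContours(m,0,cv2.CHAIN_APPROX_NONE)[0],-1,col,1)
save('crop',cv2.resize(v[80:290,130:400],None,fx=2.8,fy=2.8,interpolation=0))
s=env.capture('scene'); save('crop_s',cv2.resize(s[170:310,200:440],None,fx=3,fy=3))
```

```text
bar [ 243  105  102   32 1646] [0.7406 0.0385] [261.6  83.8] 89.94 
 [[0.6990000009536743, -0.09200000017881393], [0.7820000052452087, -0.09200000017881393], [0.7829999923706055, 0.16899999976158142], [0.6990000009536743, 0.16899999976158142]]
panel [212 186  61  43 643] [0.5028 0.1586] [149.4  21.7] 57.54 
 [[0.45399999618530273, 0.10100000351667404], [0.47200000286102295, 0.09000000357627869], [0.5519999861717224, 0.2160000056028366], [0.5339999794960022, 0.22699999809265137]]
felt [  141    89   243   189 28503] [0.5966 0.1329] [583.1 351.6] 71.99 
 [[0.33899998664855957, -0.09000000357627869], [0.6740000247955322, -0.19900000095367432], [0.8539999723434448, 0.35600000619888306], [0.5199999809265137, 0.4650000035762787]]
```

View pics/crop.png

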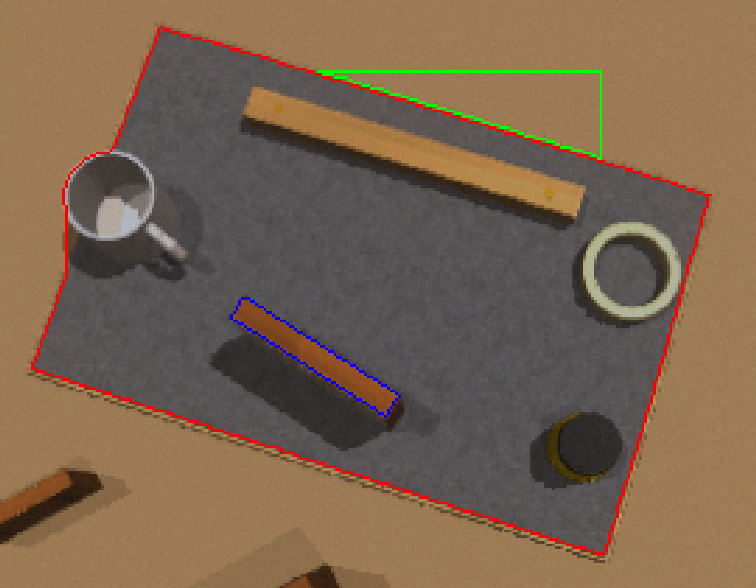

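View pics/crop_s.png

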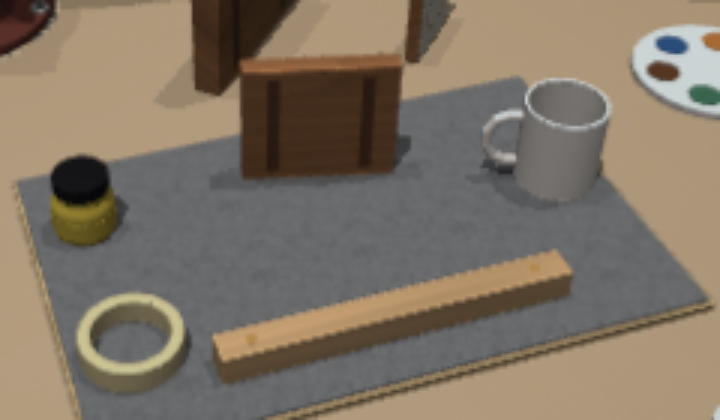

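The middle panel stands on the felt (crop top-edge outline 149×22 mm, matching the size given), with its brown back and two strips towards the bar. My bar mask leaked, so I'll fix that and then tip the panel using the open fingers as a two-point pusher.

```bash
cat >> h.py <<'E'
def big(mask):
    nn,l,st,_=cv2.connectedComponentsWithStats(mask.astype(np.uint8)); m=(l==1+np.argmax(st[1:,4])).astype(np.uint8)
    return max(cv2.findContours(m,0,cv2.CHAIN_APPROX_NONE)[0],key=len)
def R(a): # tool down, y along world angle a (rad)
    y=np.array([np.cos(a),np.sin(a),0]); z=np.array([0,0,-1.]); return np.c_[np.cross(y,z),y,z]
E
python3 - <<'E'
from h import *
im=env.capture('top'); ci=env.camera_info('top')
hsv=cv2.cvtColor(im,cv2.COLOR_RGB2HSV)
poly=np.zeros(im.shape[:2],np.uint8); cv2.fillPoly(poly,[np.array([[205,108],[222,104],[342,137],[346,165],[330,165],[205,130]])],1)
c=big((hsv[...,1]>90)&(hsv[...,2]>130)&(poly>0))
r=cv2.minAreaRect(at_z(ci,c.reshape(-1,2),.042)[:,:2].astype(np.float32)); print('bar',r)
b=cv2.boxPoints(r); a=np.radians(r[2]) 
w,h=r[1]; a=a if w>h else a+np.pi/2
if np.sin(a)<0:a+=np.pi
n=np.array([np.sin(a),-np.cos(a)]); u=np.array([np.cos(a),np.sin(a)])
near=np.array(r[0])-n*.015
print('bar angle',np.degrees(a),'near mid',near)
p=np.array([.5028,.1586]); pa=np.radians(57.54); pn=np.array([np.sin(pa),-np.cos(pa)])
print('panel in bar frame',(p-near)@n,(p-near)@u,'fallen top',(p+pn*.141-near)@n,(p+pn*.141-near)@u)
t0=env.current_position(); print(t0)
S=np.r_[p-pn*.055,.11]; E_=np.r_[p+pn*.012,.11]
for k in(0,np.pi):
    for q in (np.r_[S[:2],.3],S,E_): print(k,env.ik(q,R(pa+k)))
E
```

```text
bar ((0.7066693305969238, 0.08140812814235687), (0.31967639923095703, 0.029678236693143845), 72.23799896240234)
bar angle 72.23799896240234 near mid [0.69238435 0.08598408]
panel in bar frame -0.2026997156957812 0.011319135342446733 fallen top -0.06631371303652264 -0.02445597162634813
[0.20618851 0.5634958  0.20623428]
0 [ 7.18009594 -9.96742619 -0.14061285 99.82681335  0.         39.64009594]
0 [  7.18009594 -12.6696558  -22.38937999  80.28027581   0.
  39.64009594]
0 [  2.50454399  -5.19758622 -15.62805361  79.56953262   0.
  34.96454399]
3.141592653589793 [   7.18009594   -9.96742619   -0.14061285   99.82681335    0.
 -140.35990406]
3.141592653589793 [   7.18009594  -12.6696558   -22.38937999   80.28027581    0.
 -140.35990406]
3.141592653589793 [   2.50454399   -5.19758622  -15.62805361   79.56953262    0.
 -145.03545601]
```

Run:
```python
from h import *
p=np.array([.5028,.1586]); pa=np.radians(57.54); pn=np.array([np.sin(pa),-np.cos(pa)])
P=lambda d,z:np.r_[p+pn*d,z]
t=env.current_position()
env.move_straight([t[0],t[1],.36],feed=.2)
env.move_to(P(-.055,.32),R(pa))
env.move_straight(P(-.055,.11),feed=.15)
print('finger contact?',env.move_straight(P(.014,.11),feed=.06,threshold=6),env.current_position(),env.current_ft_force())
env.wait(.5)
env.move_straight(P(-.06,.11),feed=.15)
env.wait(.3); print(env.current_time())
im=env.capture('top'); save('tipped',im[80:300,130:400].repeat(2,0).repeat(2,1))
for f in('find_in',): print([(d['bbox'],d['confidence']) for d in env.find_in('panel','top')])
```

```text
finger contact? False [0.5143996  0.15126672 0.11004647] [ 0.21521497  0.04594438 -0.4075308 ]
8.5167
[([230.6, 196.1, 272.8, 235.3], 0.93), ([233.3, 282.7, 252.4, 304.8], 0.64), ([115.5, 264.8, 124.2, 274.4], 0.5)]
```

View pics/tipped.png

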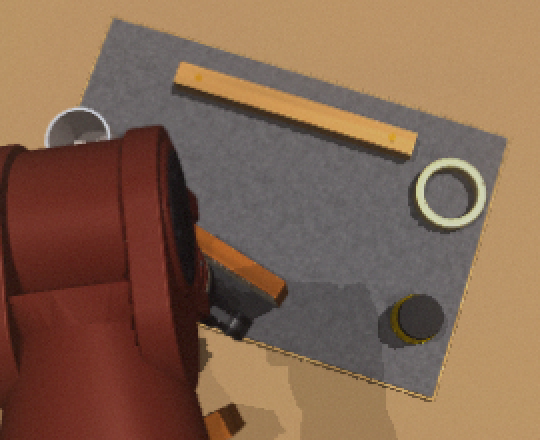

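The panel still stands: its right top corner is at about (272,225), nearly unmoved. I'll push farther and log the force.

Run:
```python
from h import *
p=np.array([.5028,.1586]); pa=np.radians(57.54); pn=np.array([np.sin(pa),-np.cos(pa)])
P=lambda d,z:np.r_[p+pn*d,z]
for d in(-.02,0,.014,.025,.035,.045):
    env.move_straight(P(d,.105),feed=.06); print(d,env.current_ft_force().round(2))
    im=env.capture('top'); m=env.find_in('panel','top'); print([np.round(x['bbox']) for x in m][:2])
ims=env.capture('scene'); save('s2',np.vstack([im[80:300,130:400],ims[120:300,190:460]]))
```

```text
-0.02 [-0.36 -0.32  0.03]
[array([115., 250., 147., 273.]), array([250., 206., 271., 238.])]
0 [-0.63  0.49 -0.5 ]
[array([115., 247., 152., 273.]), array([253., 219., 275., 236.])]
0.014 [-0.51 -0.39  0.4 ]
[array([118., 250., 158., 273.]), array([259., 215., 275., 235.])]
0.025 [ 0.13 -0.02  0.22]
[array([118., 248., 161., 273.]), array([263., 212., 276., 235.])]
0.035 [-0.24 -0.23 -1.06]
[array([114., 246., 165., 273.]), array([270., 217., 274., 230.])]
0.045 [-0.05  1.21  0.27]
[array([115., 246., 164., 274.])]
```

View pics/s2.png

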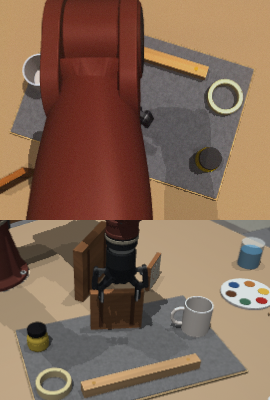

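Run:
```python
from h import *
im=env.capture('scene'); save('s3',cv2.resize(im[130:260,230:390],None,fx=4.5,fy=4.5,interpolation=cv2.INTER_CUBIC))
ci=env.camera_info('scene'); t=env.current_position();print(t,env.current_finger_gap(),proj(ci,t))
w=env.capture('wrist'); save('w3',w)
```

```text
[0.54069496 0.13449789 0.10498038] 0.085058961978746 [[308.51037474 211.04769102]]
```

View pics/s3.png

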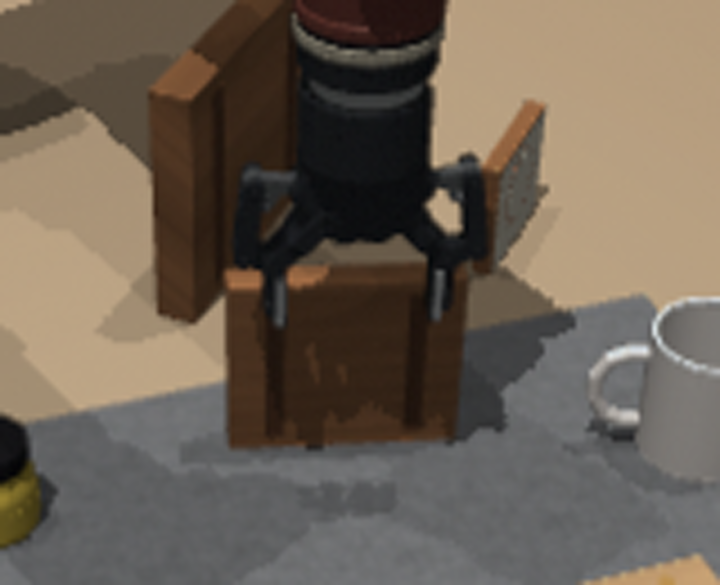

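The zoom shows the finger tips (292,202) and (327,201) standing on the bar side of the upright panel. With the gripper open they sit well above the nominal TCP and skimmed over its top. I'll lift, go back behind and push lower.

Run:
```python
from h import *
p=np.array([.5028,.1586]); pa=np.radians(57.54); pn=np.array([np.sin(pa),-np.cos(pa)])
P=lambda d,z:np.r_[p+pn*d,z]
env.move_straight(P(.045,.2),feed=.2)
env.move_straight(P(-.06,.2),feed=.2)
print(env.move_straight(P(-.06,.08),feed=.12,threshold=6))
im=env.capture('scene');a=im[130:260,230:390]
env.move_straight(P(.018,.08),feed=.05); print(env.current_ft_force().round(2))
env.wait(.7)
b=env.capture('scene')[130:260,230:390]
print(env.current_time())
save('s4',cv2.resize(np.vstack([a,b]),None,fx=2.3,fy=2.3,interpolation=cv2.INTER_CUBIC))
```

```text
False
[0.06 0.05 0.69]
16.9833
```

View pics/s4.png

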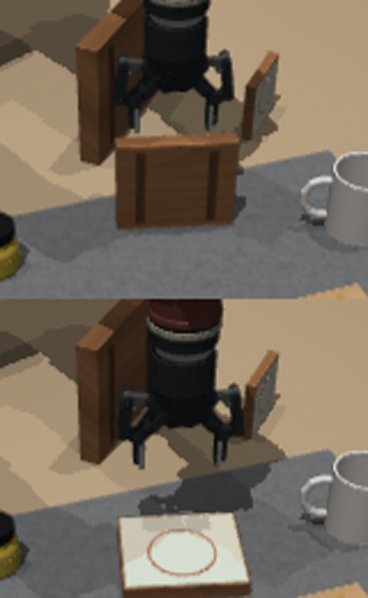

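The panel has fallen on its back, white face up and top edge towards the bar (scene crop bottom). I'll back off and measure its pose.

Run:
```python
from h import *
p=np.array([.5028,.1586]); pa=np.radians(57.54); pn=np.array([np.sin(pa),-np.cos(pa)])
near=np.array([.69238,.08598]); a=np.radians(72.238); n=np.array([np.sin(a),-np.cos(a)]); u=np.array([np.cos(a),np.sin(a)])
env.move_straight(np.r_[p-pn*.04,.12],feed=.2)
for c in('scene','top'):
    im=env.capture(c); ci=env.camera_info(c); hsv=cv2.cvtColor(im,cv2.COLOR_RGB2HSV)
    pr=proj(ci,np.r_[p+pn*.09,.034])[0].astype(int); print(c,pr)
    roi=np.zeros(im.shape[:2],np.uint8); cv2.circle(roi,tuple(int(v) for v in pr),45,1,-1)
    m=((hsv[...,2]>135)&(hsv[...,1]<70)&(roi>0)).astype(np.uint8); m=cv2.morphologyEx(m,cv2.MORPH_CLOSE,np.ones((5,5)))
    ct=big(m); r=cv2.minAreaRect(at_z(ci,ct.reshape(-1,2),.034)[:,:2].astype(np.float32))
    print(r, 'bar frame',(r[0]-near)@n,(r[0]-near)@u)
    # bar in scene as a check of consistency
ci=env.camera_info('top'); save('t5',im[80:300,130:400].repeat(2,0).repeat(2,1))
```

```text
scene [309 241]
((0.5665613412857056, 0.11605074256658554), (0.14476148784160614, 0.12783199548721313), 57.71057891845703) bar frame -0.12899461969056755 -0.009745385064521687
top [265 182]
((0.568689227104187, 0.11607491970062256), (0.14463458955287933, 0.1252685785293579), 57.41642761230469) bar frame -0.1269755416536766 -0.009073219555700096
```

```bash
cat >> h.py <<'E'
near=np.array([.69238,.08598]); a=np.radians(72.238); n=np.array([np.sin(a),-np.cos(a)]); u=np.array([np.cos(a),np.sin(a)])
B=lambda d,l,z:np.r_[near+n*d+u*l,z]
def bf(t): return (np.asarray(t)[:2]-near)@np.c_[n,u]
E
python3 - <<'E'
from h import *
c=np.array([.568,.116]); pa=np.radians(57.5); pn=np.array([np.sin(pa),-np.cos(pa)])
P=lambda d,z:np.r_[c-pn*.065+pn*d,z]
env.move_straight(P(-.045,.12),R(pa),feed=.15)
env.move_straight(P(-.045,.04),feed=.15)
hit=env.move_straight(P(-.045,-.018),feed=.03,threshold=5)
z=env.current_position()[2]; print('felt hit',hit,z,env.current_ft_force().round(1))
z+=.006
env.move_straight(P(-.045,z),feed=.05)
print('contact',env.move_straight(P(-.013,z),feed=.05,threshold=4),env.current_position(),bf(env.current_position()),env.current_ft_force().round(1), env.current_time())
im=env.capture('scene'); save('s6',im[130:310,200:440].repeat(3,0).repeat(3,1))
E
```

```text
felt hit False -0.017872377295041826 [-0.3 -0.3  0.1]
contact False [ 0.50203201  0.15792588 -0.01199769] [-0.20322255  0.01044809] [ 0.1 -0.3 -0.7] 21.6667
```

View pics/s6.png

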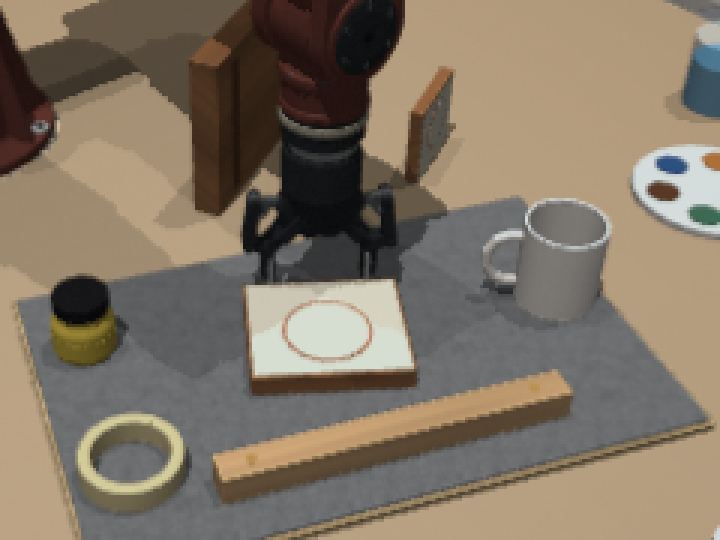

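The fingers stand just behind the bottom edge of the lying panel, but the open tips haven't reached the felt yet. I'll feel further down for it and then push.

Run:
```python
from h import *
c=np.array([.568,.116]); pa=np.radians(57.5); pn=np.array([np.sin(pa),-np.cos(pa)])
P=lambda d,z:np.r_[c-pn*.065+pn*d,z]
env.move_straight(P(-.03,-.012),feed=.08)
hit=env.move_straight(P(-.03,-.045),feed=.03,threshold=5)
z=env.current_position()[2]; print('felt hit',hit,z,env.current_ft_force().round(1))
if hit:
    z+=.006
    env.move_straight(P(-.03,z),feed=.05)
    print('contact',env.move_straight(P(-.004,z),feed=.04,threshold=2.5),env.current_position(),bf(env.current_position()),env.current_ft_force().round(1))
print(env.current_time(),env.current_finger_gap())
```

```text
felt hit True -0.026251123339010585 [-2.4 -0.7  8. ]
contact True [ 0.50971448  0.15276229 -0.0207243 ] [-0.19433106  0.00787428] [-0.4  1.3  0. ]
23.6417 0.08532390130741917
```

Run:
```python
from h import *
z=-.0205
env.move_straight(B(-.170,-.003,z),R(a),feed=.04); print(env.current_ft_force().round(1))
hit=env.move_straight(B(-.120,-.003,z),feed=.035,threshold=14)
print(hit,bf(env.current_position()),env.current_ft_force().round(1),env.current_time())
im=env.capture('scene'); save('s7',im[150:300,220:420].repeat(4,0).repeat(4,1))
ci=env.camera_info('scene'); hsv=cv2.cvtColor(im,cv2.COLOR_RGB2HSV)
pr=proj(ci,B(-.065,-.005,.034))[0]; roi=np.zeros(im.shape[:2],np.uint8); cv2.circle(roi,tuple(int(v) for v in pr),45,1,-1)
m=((hsv[...,2]>135)&(hsv[...,1]<70)&(roi>0)).astype(np.uint8); m=cv2.morphologyEx(m,cv2.MORPH_CLOSE,np.ones((5,5)))
r=cv2.minAreaRect(at_z(ci,big(m).reshape(-1,2),.034)[:,:2].astype(np.float32)); print(r,bf(r[0]))
```

```text
[-0.4  0.  -1.1]
True [-0.14255468 -0.00298923] [-0.4 -0.7  0. ] 25.3417
((0.6272810101509094, 0.10650859773159027), (0.15119905769824982, 0.12312158197164536), 72.24447631835938) [-0.06825838 -0.0003093 ]
```

View pics/s7.png

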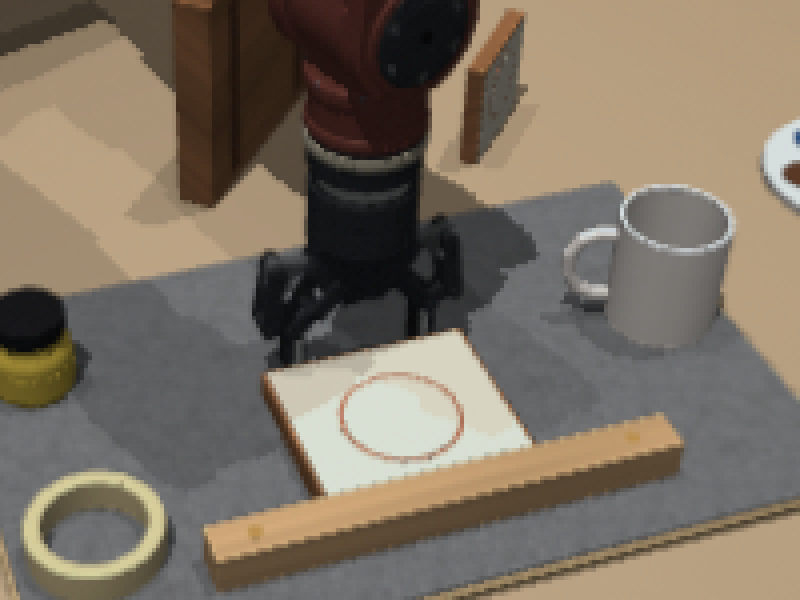

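Square with the bar, but the threshold may have tripped early (about 8 mm unaccounted for). I'll push again a little harder.

Run:
```python
from h import *
z=-.0205
for th in(22,25):
    hit=env.move_straight(B(-.110,-.003,z),feed=.03,threshold=th)
    print(hit,bf(env.current_position()),env.current_position()[2],env.current_ft_force().round(1),env.current_time())
env.move_straight(B(-.175,-.003,z),feed=.1)
env.move_straight(B(-.2,-.003,.25),feed=.25)
q=env.current_joint_positions(); q[0]+=45; env.move_j(q)
for c in('scene','top'):
    im=env.capture(c); ci=env.camera_info(c); hsv=cv2.cvtColor(im,cv2.COLOR_RGB2HSV)
    pr=proj(ci,B(-.065,-.005,.034))[0]; roi=np.zeros(im.shape[:2],np.uint8); cv2.circle(roi,tuple(int(v) for v in pr),45,1,-1)
    m=((hsv[...,2]>135)&(hsv[...,1]<70)&(roi>0)).astype(np.uint8); m=cv2.morphologyEx(m,cv2.MORPH_CLOSE,np.ones((5,5)))
    r=cv2.minAreaRect(at_z(ci,big(m).reshape(-1,2),.034)[:,:2].astype(np.float32)); print(c,r,bf(r[0]))
save('t8',cv2.resize(im[90:220,200:360],None,fx=4.5,fy=4.5,interpolation=0)); print(env.current_time())
```

```text
True [-0.14285672 -0.00319395] -0.02209045225986262 [-0.  -1.1  0.6] 25.775
True [-0.14324989 -0.00346175] -0.023008063097170343 [-0.1  0.2 -0.6] 26.1583
scene ((0.6256245970726013, 0.10403585433959961), (0.1458738148212433, 0.1240541934967041), 71.9061279296875) [-0.06908149 -0.00316949]
top ((0.6298401951789856, 0.10343477129936218), (0.14526595175266266, 0.12457223236560822), 72.1586685180664) [-0.06488347 -0.00245589]
29.4417
```

View pics/t8.png

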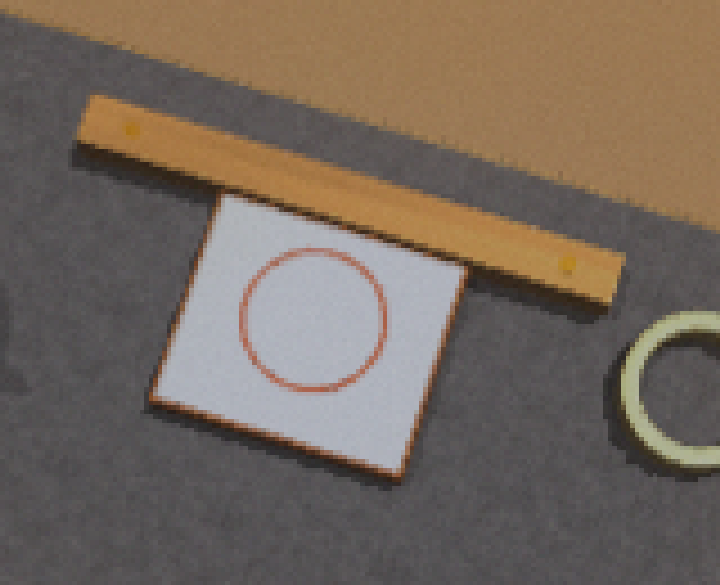

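The top view shows the panel face up, centre 64.9 mm from the bar face (65 mm is flush), square to within 0.1°, with the bystanders untouched. I'm handing it in.

```bash
python3 -c "
from rig import env
print(env.job_done())"
```

```text
the job is handed in; nothing more can be done
None
```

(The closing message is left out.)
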